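# Find the full sweet tin by its weight

### The job

A customer at the sweet stall wants a full tin, but two identical closed rectangular tins stand on the counter and one is nearly empty: lift the one on the robot's left well clear of the counter for a moment and set it back where it stood, then lift the one on the robot's right in the same way, to feel which is heavier. Stand the heavier tin upright in the small empty white tray, and leave the lighter one standing upright where it stood. Set the tins down gently, do not drop or tip them, and do not disturb the glass sweet jar between them.

Things in the scene. Friction and masses are not known exactly. Their poses are not given: they have to be found in the camera images.
- tin_a_mid (a point): One of two closed tinplate sweet tins that look alike: paper band, lid shut for good, 100 mm long (x axis) by 56 wide (y axis) by 70 tall (z up), upright. The point is its centre, 35 mm up. One stands on the robot's left (y > 0.17), the other on its right (y < -0.17), which is which changes. The full tin weighs about 0.45 kg, the other 0.14 (within 15%). Grip across the 56 mm from above, 10 to 20 mm above the centre.
- tin_b_mid (a point): The other of two closed tinplate sweet tins that look alike: paper band, lid shut for good, 100 mm long (x axis) by 56 wide (y axis) by 70 tall (z up), upright. The point is its centre, 35 mm up. One stands on the robot's left (y > 0.17), the other on its right (y < -0.17), which is which changes. The full tin weighs about 0.45 kg, the other 0.14 (within 15%). Grip across the 56 mm from above, 10 to 20 mm above the centre.
- tray_in (a point): The small empty white tray, fixed, 170 mm long (x axis) by 126 wide (y axis) by 20 tall, walls and floor 5 mm thick, inside 160 by 116 mm. The point is the centre of its inner floor, 5 mm above the counter; z up. It stands beyond the tins, near the middle. Other white trays, farther away, hold sweets or are stacked.
- jar_mid (a point): A round glass jar of sweets with a yellow lid, 76 mm in diameter and 90 mm tall, loose, standing between the two tins; to be left alone. The point is its centre, 45 mm above the counter.
There are look-alikes about, which are no part of the job. What is shaped like the part that bears tin_b_mid but black or purple is not meant.

How it is judged (in metres and radians):
On the way, in this order (a step that is already met when the one before it is completed fails the run):
1. The tin on the robot's left is lifted 30 mm or more clear of the counter, over the left side (less than 250 mm from where it stood), while the other stands on the counter (((height (world z) of tin_a_mid above 0.065 m and height (world z) of tin_b_mid below 0.045 m and world y of tin_a_mid above 0.07 m and distance of tin_a_mid from where it was at the start of the episode below 0.25 m) or (height (world z) of tin_b_mid above 0.065 m and height (world z) of tin_a_mid below 0.045 m and world y of tin_b_mid above 0.07 m and distance of tin_b_mid from where it was at the start of the episode below 0.25 m))), for 0.2 s.
2. With that tin standing on the counter again, the tin on the robot's right is lifted 30 mm or more clear, over the right side (less than 250 mm from where it stood) (((height (world z) of tin_a_mid above 0.065 m and height (world z) of tin_b_mid below 0.045 m and world y of tin_a_mid below -0.07 m and distance of tin_a_mid from where it was at the start of the episode below 0.25 m) or (height (world z) of tin_b_mid above 0.065 m and height (world z) of tin_a_mid below 0.045 m and world y of tin_b_mid below -0.07 m and distance of tin_b_mid from where it was at the start of the episode below 0.25 m))), for 0.2 s.
At the end, for the whole second after the job is handed in: The heavier tin (over 2.7 N on the tray) stands upright within 7 degrees on the small tray's floor, its centre within 60 mm along and 40 mm across of the tray's centre; the lighter stands upright on the counter within 30 mm of where it stood; both at rest (((angle between each of tin_a_mid, tin_b_mid's own z axis and vertical below 0.12 rad and z of tin_a_mid in the frame of tray_in between 0.027 and 0.043 m and x of tin_a_mid in the frame of tray_in between -0.06 and 0.06 m and y of tin_a_mid in the frame of tray_in between -0.04 and 0.04 m and contact force between tin_a and tray above 2.7 N and linear speed of each of tin_a, tin_b below 0.02 m/s and distance of tin_b_mid from where it was at the start of the episode below 0.03 m and height (world z) of tin_b_mid below 0.043 m) or (angle between each of tin_b_mid, tin_a_mid's own z axis and vertical below 0.12 rad and z of tin_b_mid in the frame of tray_in between 0.027 and 0.043 m and x of tin_b_mid in the frame of tray_in between -0.06 and 0.06 m and y of tin_b_mid in the frame of tray_in between -0.04 and 0.04 m and contact force between tin_b and tray above 2.7 N and linear speed of each of tin_b, tin_a below 0.02 m/s and distance of tin_a_mid from where it was at the start of the episode below 0.03 m and height (world z) of tin_a_mid below 0.043 m))); the robot touches nothing.
It fails at once if A tin is tipped by more than 30 degrees (angle between any of tin_a_mid, tin_b_mid's own z axis and vertical above 0.53 rad).
It fails at once if A tin is dropped or slammed: faster than 0.8 m/s within 40 mm of the counter ((linear speed of tin_a above 0.8 m/s and height (world z) of tin_a_mid below 0.075 m) or (linear speed of tin_b above 0.8 m/s and height (world z) of tin_b_mid below 0.075 m)).
It fails at once if The glass jar is shifted by more than 30 mm or tipped (distance of jar_mid from where it was at the start of the episode above 0.03 m or angle between jar_mid's own z axis and vertical above 0.3 rad).
It also fails if it takes over 72 s, if anything falls off the work surface, if the arm or the gripper's body presses on something with over 40 N, if the wrist force passes 120 N, or if a joint passes its speed limit or range.

### The arm

A 7-joint arm with a two-finger parallel gripper is mounted at the origin on the work surface. World frame = base frame: x ahead of the robot, y to its left, z up, the work surface at z = 0. Lengths are in m, angles in degrees, forces in N, time in s.
With the tool pointing down it reaches from about 0.425 to 0.875 m from the base axis. Payload 4.7 kg.
Tool frame: the origin (TCP) lies on the front face of the gripper's body, between the roots of the fingers; the fingertips stand 70 mm ahead of it and the grasp point (between the pads) lies 51 mm ahead of it; z points along the fingers, x is the direction in which the jaws open and shut, and the axes are right-handed (so a half turn about z gives the same grasp; the last joint's range is limited). The gripper opens to 87 mm and grips with 3 to 60 N. Pads are 19 mm wide; open, the fingers measure 117 mm over their backs; the gripper's body (75 mm by 190 mm) begins 51 mm behind the grasp point.
Start: joints at [-75.224, 18.392, -4.016, 83.108, 1.295, 78.541, -3.26], TCP at [0.157, 0.631, 0.292] pointing down, gripper open.
Joint ranges: [-163.93, 163.93], [-17.29, 119.83], [-79.2, 71.16], [3.27, 140.29], [-89.18, 269.18], [5.43, 117.66], [-154.24, 154.24]. Speed limits (degrees/s): [147.25, 147.25, 180, 180, 180, 180, 180].

### API

Orientations are given as [roll, pitch, yaw] about the fixed x, y, z axes, in that order (R = Rz(yaw) Ry(pitch) Rx(roll)).
In Python, from cell import * gives the robot as it stands. The module is installed in compiled form; this text tells all that it offers.
- The arm moves only by the shell command python3 -m crank 'ROWS' [FORCE]. ROWS is JSON, a list of rows, each a list of 7 numbers: the finger opening in mm, from 0 to 87, then the shift along the world's x, y, z in mm, then the turn, a rotation vector about the world's x, y, z in degrees. In form: [[gripper, dx, dy, dz, wx, wy, wz], ...]. A call has 1 to 8 rows; each row is the pose to reach, as a shift and turn from the pose measured when the call began; what a row does not reach only later rows make up. A row lasts 1/10 s, in which the tool goes at most 50 mm and 8.59 degrees, less where a joint would pass 70% of its speed; a pose out of reach is approached as far as the arm can. A call with a gripper value outside its range is refused whole. The fingers move at their own pace and stop on an object; FORCE is the grip in N (left out, the last holds). Time passes only in rows, so rows that repeat a pose let the fingers close. It gives the time, the measured TCP pose, the force and the opening at its end, in the units of the state.
- get_obs(): the state, without advancing time (a new reading comes with each control period).
- read_camera(name): name is "side" or "top" or "wrist"; returns a dict with "img" (420x560x3 uint8, red, green, blue), "K" (3x3 intrinsics, pixels), "cam_to_world" (4x4, takes a point from camera to world coordinates). Camera axes: x right, y down, z forward; pixel columns grow to the right and rows downward; lengths in m; the calibration is good to about 2 mm. A picture is of the moment at which its call begins. There is no depth.
- sign_off(): hands the job in, once; it reports no verdict.
The state is a dict: "time_s": time; "qpos": joint angles; "joint_velocities": joint speeds; "effort": joint torques, N m; "tool_pos": TCP position; "tool_rot": TCP orientation; "force": force on the tool from outside, world axes, zero at the start; "wrist_torque": the same for the moment, N m; "grip_width": finger opening in m.
Only numpy, scipy, OpenCV 4.12 (cv2) and the standard library are available. Lean on these libraries where they do the work, as an engineer would, in place of code of your own. Each camera call takes 0.05 s, during which the arm holds its last target.

## Working session

There is one attempt and no reset: what is moved stays moved. The work goes in short steps, Python scripts to look and compute and a shell command to move; the robot and the scene stay as the last step left them, time stands still between calls to the robot, and variables do not carry over. Pictures are saved under pics/ and viewed, and the job is handed in when it is done.

```bash
mkdir -p pics
python3 - <<'E'
from cell import *
import cv2
o=get_obs(); print({k:o[k] for k in('time_s','tool_pos','tool_rot','force','grip_width')})
for n in('top','side'):
    r=read_camera(n); cv2.imwrite(f'pics/{n}0.png',r['img'][:,:,::-1]); print(n,r['K'],r['cam_to_world'])
E
```

```text
{'time_s': 0.0, 'tool_pos': array([0.15684403, 0.63036502, 0.29116074]), 'tool_rot': array([1.79994002e+02, 1.07529323e-01, 7.60331284e+01]), 'force': array([ 0.58392579,  0.03432249, -0.4170594 ]), 'grip_width': 0.08715893951484295}
top [[398.16760319   0.         284.93549372]
 [  0.         398.16760319 210.84447561]
 [  0.           0.           1.        ]] [[ 0.02520219 -0.99364863  0.10966878  0.36921357]
 [-0.99901276 -0.02101867  0.03913732 -0.06283804]
 [-0.03658365 -0.11054686 -0.99319738  0.89666955]
 [ 0.          0.          0.          1.        ]]
side [[432.39154263   0.         277.51756084]
 [  0.         432.39154263 211.36634716]
 [  0.           0.           1.        ]] [[-0.98759204 -0.10204249  0.11937041  0.36656476]
 [-0.15701987  0.62907877 -0.76131771  0.65767452]
 [ 0.00259337 -0.77061484 -0.63729589  0.64664543]
 [ 0.          0.          0.          1.        ]]
```

View pics/top0.png

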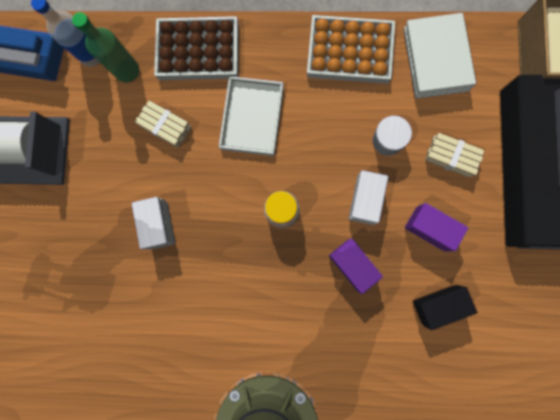

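View pics/side0.png

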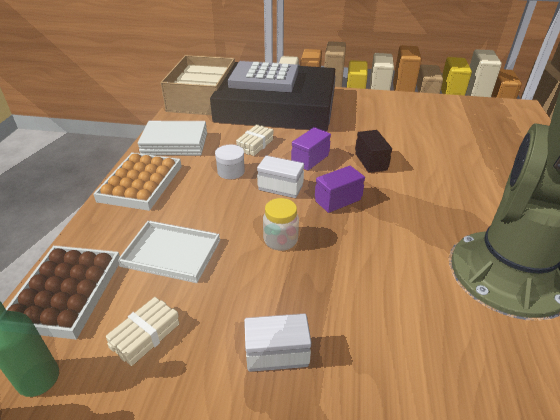

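Tin candidates in the top view are white (152,223) on the left and white (369,197) on the right. The purple boxes (356,266) and (437,228) and the black one (445,307) are the excluded look-alikes, and the white round tub (393,134) isn't rectangular. Tray candidates are the empty one (251,116), the trays with sweets (197,46) and (351,47), and the stacked one (440,55). Only (251,116) is single and empty. I'll confirm in a crop and measure.

```bash
cat > h.py <<'E'
import numpy as np, cv2
def ray(r,uv,z):
    T=r['cam_to_world']; d=T[:3,:3]@np.linalg.inv(r['K'])@[uv[0],uv[1],1]; o=T[:3,3]
    return o+d*(z-o[2])/d[2]
def proj(r,p):
    T=np.linalg.inv(r['cam_to_world']); c=T[:3,:3]@p+T[:3,3]; q=r['K']@c; return q[:2]/q[2]
E
python3 - <<'E'
from cell import *
from h import *
r=read_camera('top'); img=r['img']; hsv=cv2.cvtColor(img,cv2.COLOR_RGB2HSV)
crop=cv2.resize(img[70:260,110:420],None,fx=2.5,fy=2.5,interpolation=cv2.INTER_CUBIC)
cv2.imwrite('pics/crop0.png',crop[:,:,::-1])
print(img[223,150],img[197,369],img[220,168],img[116,251])
for name,(x0,x1,y0,y1),z in(('L',(120,185,185,260),.07),('R',(340,400,160,235),.07),('tray',(210,292,70,162),.02),('jar',(255,305,180,235),.09)):
    for vt in (130,160,180):
        m=np.zeros(img.shape[:2],np.uint8)
        sub=hsv[y0:y1,x0:x1]
        m[y0:y1,x0:x1]=((sub[...,1]<60)&(sub[...,2]>vt)) if name!='jar' else ((sub[...,0]>20)&(sub[...,0]<35)&(sub[...,1]>150)&(sub[...,2]>vt))
        c=max(cv2.findContours(m,0,2)[0],key=cv2.contourArea)
        w=np.array([ray(r,p[0],z)[:2] for p in c],np.float32)
        (cx,cy),(a,b),an=cv2.minAreaRect(w)
        print(name,vt,np.round([cx,cy,a,b,an],4))
E
```

```text
[214 216 220] [213 214 218] [69 70 67] [212 218 211]
L 130 [ 0.4307  0.2573  0.1011  0.0592 14.5399]
L 160 [ 0.4313  0.2584  0.0995  0.0566 14.2199]
L 180 [ 0.4319  0.2584  0.0976  0.0547 14.2262]
R 130 [ 4.95500e-01 -2.03600e-01  6.27000e-02  1.04600e-01  7.82636e+01]
R 160 [ 4.96400e-01 -2.05800e-01  5.81000e-02  1.01100e-01  7.89565e+01]
R 180 [ 4.96200e-01 -2.05500e-01  5.53000e-02  9.86000e-02  7.88532e+01]
tray 130 [6.8630e-01 5.5600e-02 1.2800e-01 1.7170e-01 8.4635e+01]
tray 160 [6.87100e-01 5.62000e-02 1.25500e-01 1.69300e-01 8.39029e+01]
tray 180 [6.74900e-01 5.14000e-02 1.11000e-01 1.43400e-01 8.39805e+01]
jar 130 [ 0.4672 -0.0217  0.0638  0.0635  1.2711]
jar 160 [ 0.4672 -0.0217  0.0638  0.0635  1.269 ]
jar 180 [ 0.4682 -0.0206  0.0618  0.0614  1.2849]
```

View pics/crop0.png

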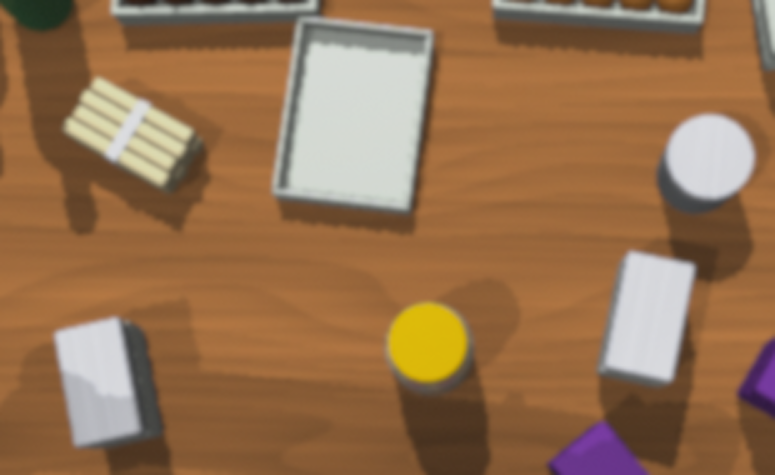

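```bash
python3 -m crank '[[87,20,-28,0,0,0,2],[87,45,-62,0,0,0,5],[87,70,-96,0,0,0,8],[87,95,-130,0,0,0,11],[87,122,-164,0,0,0,14],[87,148,-198,0,0,0,17],[87,174,-232,0,0,0,20],[87,198,-266,0,0,0,23]]' 30
python3 - <<'E'
from cell import *
o=get_obs(); print(o['time_s'],o['tool_pos'],o['tool_rot'])
import numpy as np
print((np.array([.4313,.2584,.101])-o['tool_pos'])*1000, 104.2-o['tool_rot'][2])
E
```

```text
time_s: 0.95
tool_pos: [0.3558, 0.3627, 0.2913]
tool_rot: [180.0, 0.1, 99.1]
force: [0.0, 1.1, 0.6]
grip_width: 0.087
0.95 [0.35580339 0.36267306 0.29129134] [1.79991836e+02 8.51724437e-02 9.91364482e+01]
[  75.49661154 -104.27306459 -190.29133501] 5.063551790079842
```

```bash
python3 -m crank '[[87,22,-30,-15,0,0,2],[87,45,-62,-35,0,0,4],[87,65,-90,-55,0,0,5],[87,75,-104,-70,0,0,5],[87,75,-104,-75,0,0,5],[87,75,-104,-75,0,0,5]]'
python3 - <<'E'
from cell import *
from h import *
o=get_obs(); print(o['time_s'],o['tool_pos'],o['tool_rot'],o['force'])
print((np.array([.4313,.2584,.101])-o['tool_pos'])*1000, 104.2-o['tool_rot'][2])
r=read_camera('wrist'); cv2.imwrite('pics/w1.png',r['img'][:,:,::-1])
E
```

```text
time_s: 1.55
tool_pos: [0.43, 0.2589, 0.2155]
tool_rot: [-179.9, 0.1, 104.1]
force: [-1.5, 0.7, -0.1]
grip_width: 0.087
1.55 [0.43001654 0.25894578 0.2155407 ] [-1.79899709e+02  8.69373643e-02  1.04122169e+02] [-1.45945453  0.72881281 -0.06780206]
[   1.28345871   -0.54577645 -114.54070474] 0.07783106487900682
```

View pics/w1.png

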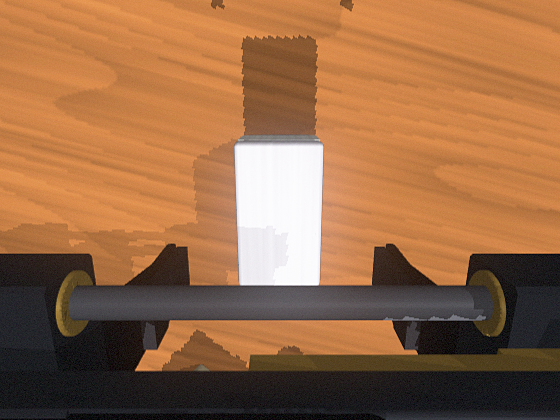

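The wrist view shows the white tin (columns 236–323, rows 137–287) centred and square between the fingers, so I'll descend.

```bash
python3 -m crank '[[87,1,0,-25,0,0,0],[87,1,0,-55,0,0,0],[87,1,0,-85,0,0,0],[87,1,0,-105,0,0,0],[87,1,0,-114,0,0,0],[87,1,0,-114,0,0,0]]'
python3 -m crank '[[40,0,0,0,0,0,0],[40,0,0,0,0,0,0],[40,0,0,0,0,0,0],[40,0,0,0,0,0,0],[40,0,0,0,0,0,0],[40,0,0,0,0,0,0]]' 30
```

```text
time_s: 2.2
tool_pos: [0.4302, 0.261, 0.102]
tool_rot: [-179.9, 0.1, 104.3]
force: [0.3, -0.4, -0.1]
grip_width: 0.0868
time_s: 2.8
tool_pos: [0.4311, 0.2597, 0.1027]
tool_rot: [-179.9, 0.2, 104.3]
force: [0.6, -5.1, 6.2]
grip_width: 0.0559
```

```bash
python3 -m crank '[[40,0,0,10,0,0,0],[40,0,0,25,0,0,0],[40,0,0,42,0,0,0],[40,0,0,55,0,0,0],[40,0,0,60,0,0,0],[40,0,0,60,0,0,0],[40,0,0,60,0,0,0],[40,0,0,60,0,0,0]]'
for i in 1 2 3; do python3 -m crank '[[40,0,0,0,0,0,0],[40,0,0,0,0,0,0]]'; done
python3 - <<'E'
from cell import *
from h import *
r=read_camera('side'); cv2.imwrite('pics/s1.png',r['img'][:,:,::-1])
E
```

```text
time_s: 3.6
tool_pos: [0.4305, 0.2594, 0.1618]
tool_rot: [-179.9, 0.2, 104.3]
force: [0.3, -0.5, -4.5]
grip_width: 0.0558
time_s: 3.8
tool_pos: [0.4302, 0.2591, 0.1611]
tool_rot: [-179.8, 0.2, 104.3]
force: [-0.5, 0.2, -4.2]
grip_width: 0.0556
time_s: 4.0
tool_pos: [0.4301, 0.259, 0.1609]
tool_rot: [-179.8, 0.2, 104.3]
force: [0.7, 0.8, -3.4]
grip_width: 0.0556
time_s: 4.2
tool_pos: [0.4301, 0.2591, 0.1609]
tool_rot: [-179.8, 0.2, 104.3]
force: [-0.6, 0.9, -3.7]
grip_width: 0.0556
```

View pics/s1.png

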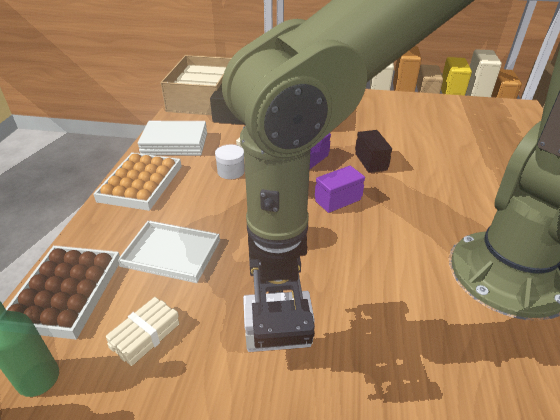

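The tin is clear of the counter (bottom edge moved from row 367 to 348) and the load is about 4 N. I'll set it back.

```bash
python3 -m crank '[[40,0,0,-12,0,0,0],[40,0,0,-28,0,0,0],[40,0,0,-42,0,0,0],[40,0,0,-51,0,0,0],[40,0,0,-55,0,0,0],[40,0,0,-57,0,0,0],[40,0,0,-58,0,0,0],[40,0,0,-58,0,0,0]]'
python3 -m crank '[[40,0,0,0,0,0,0],[40,0,0,0,0,0,0]]'
```

```text
time_s: 5.05
tool_pos: [0.4304, 0.2592, 0.1033]
tool_rot: [-179.8, 0.2, 104.3]
force: [0.3, 0.2, -4.4]
grip_width: 0.0558
time_s: 5.25
tool_pos: [0.4307, 0.2595, 0.1037]
tool_rot: [-179.9, 0.2, 104.3]
force: [0.3, 0.1, -3.8]
grip_width: 0.0556
```

```bash
python3 -m crank '[[40,0,0,-1,0,0,0],[40,0,0,-1,0,0,0],[40,0,0,-2,0,0,0],[40,0,0,-2,0,0,0]]'
```

```text
time_s: 5.65
tool_pos: [0.4308, 0.2595, 0.1027]
tool_rot: [-179.8, 0.2, 104.3]
force: [-2.7, -2.4, 5.4]
grip_width: 0.0558
```

Contact. I'll release, rise and go to the right.

```bash
python3 -m crank '[[60,0,0,0,0,0,0],[70,0,0,0,0,0,0],[87,0,0,0,0,0,0],[87,0,0,0,0,0,0],[87,0,0,0,0,0,0]]'
python3 -m crank '[[87,0,0,10,0,0,0],[87,0,0,30,0,0,0],[87,0,0,60,0,0,0],[87,0,0,90,0,0,0],[87,0,0,120,0,0,0],[87,0,0,130,0,0,0],[87,0,0,130,0,0,0]]'
python3 - <<'E'
from cell import *
from h import *
o=get_obs(); print(o['time_s'],o['tool_pos'],o['tool_rot'],o['force'])
print((np.array([.4962,-.2056,.101])-o['tool_pos'])*1000, 78.9-o['tool_rot'][2])
r=read_camera('wrist'); cv2.imwrite('pics/w2.png',r['img'][:,:,::-1])
E
```

```text
time_s: 6.15
tool_pos: [0.4308, 0.2595, 0.1026]
tool_rot: [-179.8, 0.2, 104.3]
force: [-0.2, 0.5, -0.2]
grip_width: 0.0827
time_s: 6.85
tool_pos: [0.4316, 0.2601, 0.2346]
tool_rot: [179.9, 0.1, 104.3]
force: [0.0, -0.0, -0.0]
grip_width: 0.0868
6.85 [0.43161243 0.26010784 0.23457292] [1.79943123e+02 7.44881798e-02 1.04292937e+02] [ 0.03735518 -0.01698665 -0.04231331]
[  64.58757129 -465.70783968 -133.57291614] -25.392937253255113
```

View pics/w2.png

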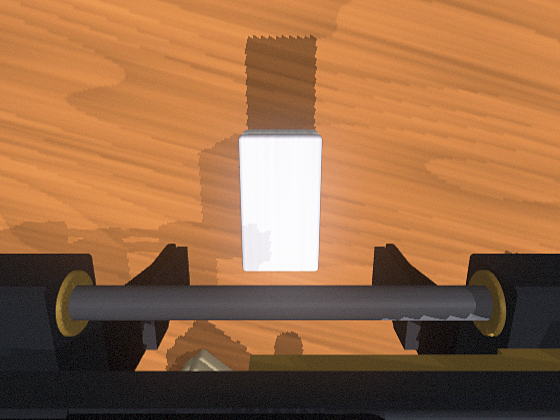

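The left tin is standing upright, set back (columns 240–322, rows 133–271). I'll traverse to the right with the fingertips at 0.165 m, above the 0.09 m jar.

```bash
python3 -m crank '[[87,8,-20,5,0,0,-1],[87,15,-55,5,0,0,-3],[87,20,-95,5,0,0,-5],[87,25,-138,5,0,0,-7],[87,30,-180,5,0,0,-9],[87,35,-222,5,0,0,-12],[87,40,-264,5,0,0,-14],[87,45,-306,5,0,0,-16]]'
python3 - <<'E'
from cell import *
from h import *
o=get_obs(); print(o['time_s'],o['tool_pos'],o['tool_rot'],o['force'])
print((np.array([.4962,-.2056,.101])-o['tool_pos'])*1000, 78.9-o['tool_rot'][2])
E
```

```text
time_s: 7.7
tool_pos: [0.4747, -0.0494, 0.2365]
tool_rot: [-179.8, 0.2, 88.1]
force: [1.3, 0.0, -0.1]
grip_width: 0.0868
7.7 [ 0.47467358 -0.04938191  0.2365478 ] [-1.79760059e+02  1.77823752e-01  8.81250732e+01] [ 1.27901657  0.0344298  -0.13367221]
[  21.52641739 -156.21808962 -135.54780383] -9.225073159845778
```

```bash
python3 -m crank '[[87,5,-35,0,0,0,-2],[87,10,-75,0,0,0,-5],[87,16,-112,-5,0,0,-7],[87,20,-140,-12,0,0,-9],[87,21,-154,-20,0,0,-9],[87,21,-156,-25,0,0,-9],[87,21,-156,-25,0,0,-9]]'
python3 - <<'E'
from cell import *
from h import *
o=get_obs(); print(o['time_s'],o['tool_pos'],o['tool_rot'],o['force'])
print((np.array([.4962,-.2056,.101])-o['tool_pos'])*1000, 78.9-o['tool_rot'][2])
r=read_camera('wrist'); cv2.imwrite('pics/w3.png',r['img'][:,:,::-1])
E
```

```text
time_s: 8.4
tool_pos: [0.4942, -0.2056, 0.2098]
tool_rot: [-179.5, 0.2, 79.0]
force: [-0.0, -0.5, 0.6]
grip_width: 0.087
8.4 [ 0.49418068 -0.20564843  0.20983196] [-179.54205274    0.19371885   79.02397917] [-0.00135857 -0.48781126  0.57728741]
[ 2.01932059e+00  4.84295708e-02 -1.08831957e+02] -0.12397916723951141
```

View pics/w3.png

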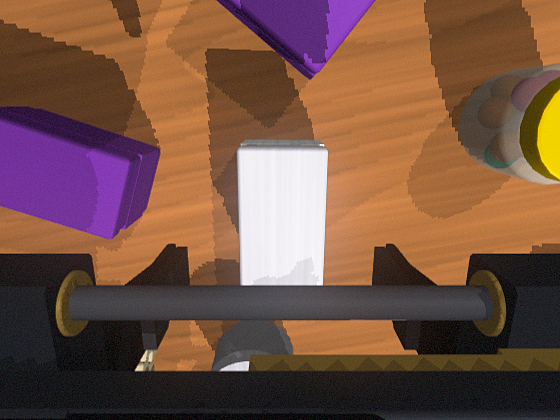

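The wrist view shows the white tin (columns 237–328) centred. The purple boxes and the jar are clear of the fingers' path, so I'll descend.

```bash
python3 -m crank '[[87,2,0,-25,0,0,0],[87,2,0,-55,0,0,0],[87,2,0,-82,0,0,0],[87,2,0,-100,0,0,0],[87,2,0,-108,0,0,0],[87,2,0,-108,0,0,0]]'
python3 -m crank '[[40,0,0,0,0,0,0],[40,0,0,0,0,0,0],[40,0,0,0,0,0,0],[40,0,0,0,0,0,0],[40,0,0,0,0,0,0],[40,0,0,0,0,0,0]]' 30
python3 -m crank '[[40,0,0,10,0,0,0],[40,0,0,25,0,0,0],[40,0,0,42,0,0,0],[40,0,0,55,0,0,0],[40,0,0,60,0,0,0],[40,0,0,60,0,0,0],[40,0,0,60,0,0,0],[40,0,0,60,0,0,0]]'
for i in 1 2 3; do python3 -m crank '[[40,0,0,0,0,0,0],[40,0,0,0,0,0,0]]'; done
python3 - <<'E'
from cell import *
from h import *
r=read_camera('side'); cv2.imwrite('pics/s3.png',r['img'][:,:,::-1])
E
```

```text
time_s: 9.05
tool_pos: [0.4965, -0.2037, 0.1018]
tool_rot: [-179.5, 0.1, 79.2]
force: [0.4, 0.2, -0.0]
grip_width: 0.0871
time_s: 9.65
tool_pos: [0.4967, -0.2041, 0.1023]
tool_rot: [-179.6, 0.2, 79.2]
force: [-0.8, -1.4, 3.7]
grip_width: 0.0558
time_s: 10.45
tool_pos: [0.4963, -0.2039, 0.1616]
tool_rot: [-179.5, 0.2, 79.2]
force: [-0.0, 0.4, -1.2]
grip_width: 0.0557
time_s: 10.65
tool_pos: [0.4959, -0.2037, 0.161]
tool_rot: [-179.4, 0.2, 79.2]
force: [-0.1, 0.9, -1.3]
grip_width: 0.0555
time_s: 10.85
tool_pos: [0.4958, -0.2037, 0.1608]
tool_rot: [-179.4, 0.2, 79.2]
force: [-0.5, 0.5, -1.7]
grip_width: 0.0552
time_s: 11.05
tool_pos: [0.4958, -0.2037, 0.1608]
tool_rot: [-179.4, 0.2, 79.2]
force: [0.0, 0.2, -0.7]
grip_width: 0.0558
```

View pics/s3.png

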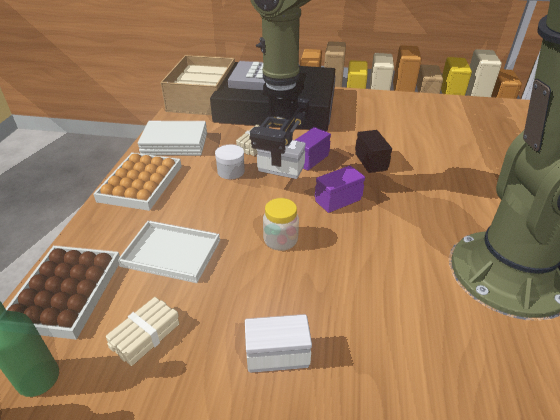

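The right tin is held clear (about (282,157)) with a load of about 1.2 N, against about 4.0 N on the left, so the left tin is the heavy one. I'll set the right one back.

```bash
python3 -m crank '[[40,0,0,-12,0,0,0],[40,0,0,-28,0,0,0],[40,0,0,-42,0,0,0],[40,0,0,-51,0,0,0],[40,0,0,-55,0,0,0],[40,0,0,-57,0,0,0],[40,0,0,-58,0,0,0],[40,0,0,-58,0,0,0]]'
python3 -m crank '[[40,0,0,-1,0,0,0],[40,0,0,-1,0,0,0]]'
```

```text
time_s: 11.9
tool_pos: [0.4961, -0.2038, 0.1031]
tool_rot: [-179.4, 0.2, 79.2]
force: [0.6, 0.3, -1.1]
grip_width: 0.0559
time_s: 12.1
tool_pos: [0.4963, -0.2039, 0.1025]
tool_rot: [-179.5, 0.2, 79.2]
force: [0.0, -0.4, -1.6]
grip_width: 0.0559
```

```bash
python3 -m crank '[[40,0,0,-1,0,0,0],[40,0,0,-1,0,0,0],[40,0,0,-1,0,0,0]]'
```

```text
time_s: 12.4
tool_pos: [0.4963, -0.204, 0.1024]
tool_rot: [-179.5, 0.1, 79.2]
force: [-3.2, 1.3, 5.2]
grip_width: 0.0559
```

Contact. I'll release and head back left.

```bash
python3 -m crank '[[60,0,0,0,0,0,0],[70,0,0,0,0,0,0],[87,0,0,0,0,0,0],[87,0,0,0,0,0,0],[87,0,0,0,0,0,0]]'
python3 -m crank '[[87,0,0,10,0,0,0],[87,0,0,30,0,0,0],[87,0,0,60,0,0,0],[87,0,0,90,0,0,0],[87,0,0,120,0,0,0],[87,0,0,135,0,0,0],[87,0,0,135,0,0,0]]'
python3 -m crank '[[87,-3,20,0,0,0,1],[87,-6,55,0,0,0,3],[87,-10,95,0,0,0,5],[87,-15,138,0,0,0,7],[87,-20,180,0,0,0,9],[87,-25,222,0,0,0,12],[87,-32,264,0,0,0,14],[87,-40,306,0,0,0,16]]'
python3 - <<'E'
from cell import *
from h import *
o=get_obs(); print(o['time_s'],o['tool_pos'],o['tool_rot'],o['force'])
print((np.array([.4309,.2594,.101])-o['tool_pos'])*1000, 104.3-o['tool_rot'][2])
E
```

```text
time_s: 12.9
tool_pos: [0.4963, -0.2039, 0.1023]
tool_rot: [-179.5, 0.1, 79.2]
force: [0.6, 0.3, -0.2]
grip_width: 0.083
time_s: 13.6
tool_pos: [0.4974, -0.2044, 0.2396]
tool_rot: [-179.7, 0.1, 79.2]
force: [0.2, -0.8, 0.1]
grip_width: 0.0871
time_s: 14.4
tool_pos: [0.4561, 0.1031, 0.238]
tool_rot: [-179.6, 0.1, 95.3]
force: [0.0, -0.1, -0.3]
grip_width: 0.0868
14.4 [0.45611843 0.10305016 0.23799035] [-1.79590156e+02  1.38648999e-01  9.52814198e+01] [ 0.00530564 -0.13692831 -0.30234536]
[ -25.21843167  156.3498362  -136.99035212] 9.01858018199539
```

```bash
python3 -m crank '[[87,-5,35,0,0,0,2],[87,-10,75,0,0,0,5],[87,-16,112,-5,0,0,7],[87,-22,140,-12,0,0,9],[87,-25,154,-20,0,0,9],[87,-25,156,-25,0,0,9],[87,-25,156,-25,0,0,9]]'
python3 - <<'E'
from cell import *
from h import *
o=get_obs(); print(o['time_s'],o['tool_pos'],o['tool_rot'],o['force'])
print((np.array([.4309,.2594,.101])-o['tool_pos'])*1000, 104.3-o['tool_rot'][2])
r=read_camera('wrist'); cv2.imwrite('pics/w4.png',r['img'][:,:,::-1])
E
```

```text
time_s: 15.1
tool_pos: [0.431, 0.2574, 0.2114]
tool_rot: [-179.4, 0.3, 104.2]
force: [-0.4, -0.1, -0.2]
grip_width: 0.0871
15.1 [0.43098866 0.25735561 0.21141578] [-179.44006331    0.26523055  104.19134327] [-0.35458048 -0.09030875 -0.18373346]
[-8.86570834e-02  2.04438660e+00 -1.10415781e+02] 0.10865672986196273
```

View pics/w4.png

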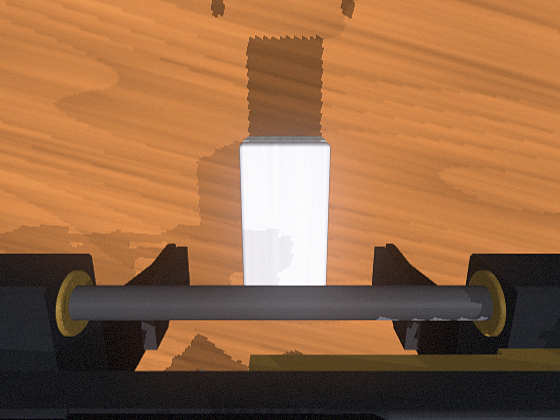

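The tin (columns 240–330) lies between the fingers about 2 mm off, as computed.

```bash
python3 -m crank '[[87,0,1,-25,0,0,0],[87,0,1,-55,0,0,0],[87,0,1,-82,0,0,0],[87,0,1,-100,0,0,0],[87,0,1,-109,0,0,0],[87,0,1,-109,0,0,0]]'
python3 -m crank '[[40,0,0,0,0,0,0],[40,0,0,0,0,0,0],[40,0,0,0,0,0,0],[40,0,0,0,0,0,0],[40,0,0,0,0,0,0],[40,0,0,0,0,0,0]]' 30
python3 -m crank '[[40,0,0,10,0,0,0],[40,0,0,25,0,0,0],[40,0,0,45,0,0,0],[40,0,0,65,0,0,0],[40,0,0,80,0,0,0],[40,0,0,80,0,0,0],[40,0,0,80,0,0,0]]'
python3 - <<'E'
from cell import *
from h import *
o=get_obs(); print(o['time_s'],o['tool_pos'],o['tool_rot'],o['force'])
print((np.array([.687,.056,.18])-o['tool_pos'])*1000, 83.9-o['tool_rot'][2])
E
```

```text
time_s: 15.75
tool_pos: [0.4316, 0.2564, 0.1026]
tool_rot: [-179.4, 0.3, 104.0]
force: [-0.3, 0.2, -0.2]
grip_width: 0.0871
time_s: 16.35
tool_pos: [0.4318, 0.2575, 0.1032]
tool_rot: [-179.5, 0.2, 104.0]
force: [-0.7, 2.6, 1.5]
grip_width: 0.0559
time_s: 17.05
tool_pos: [0.4314, 0.2569, 0.1826]
tool_rot: [-179.4, 0.2, 104.0]
force: [-0.7, -1.3, -4.3]
grip_width: 0.056
17.05 [0.43141651 0.25691363 0.18264862] [-179.4390888     0.24412415  104.00749476] [-0.73789534 -1.29461914 -4.26587712]
[ 255.58348714 -200.91363215   -2.64862261] -20.107494760215403
```

```bash
python3 -m crank '[[40,12,-10,0,0,0,-1],[40,35,-28,0,0,0,-3],[40,62,-49,0,0,0,-5],[40,92,-72,0,0,0,-7],[40,122,-96,0,0,0,-9],[40,152,-120,0,0,0,-12],[40,182,-143,0,0,0,-14],[40,210,-165,0,0,0,-16]]'
python3 -m crank '[[40,20,-16,0,0,0,-2],[40,36,-28,0,0,0,-3],[40,45,-36,0,0,0,-4],[40,48,-38,0,0,0,-4],[40,48,-38,0,0,0,-4]]'
python3 - <<'E'
from cell import *
from h import *
o=get_obs(); print(o['time_s'],o['tool_pos'],o['tool_rot'],o['force'])
print((np.array([.687,.056,.109])-o['tool_pos'])*1000, 83.9-o['tool_rot'][2])
r=read_camera('side'); cv2.imwrite('pics/s5.png',r['img'][:,:,::-1])
E
```

```text
time_s: 17.85
tool_pos: [0.6424, 0.089, 0.1809]
tool_rot: [-179.3, 0.4, 87.8]
force: [1.0, 0.5, -4.2]
grip_width: 0.0561
time_s: 18.35
tool_pos: [0.69, 0.0507, 0.18]
tool_rot: [-179.2, 0.4, 83.8]
force: [-1.0, 0.3, -4.1]
grip_width: 0.0555
18.35 [0.69001293 0.05074429 0.17999496] [-179.2333704     0.40501234   83.82201296] [-0.98811381  0.33074192 -4.07438266]
[ -3.01292984   5.25571231 -70.99496179] 0.07798704095860387
```

View pics/s5.png

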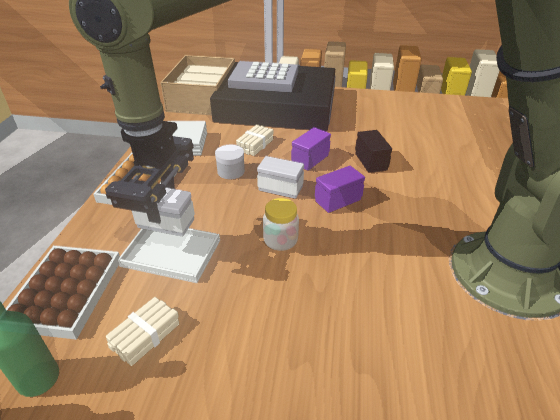

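The tin hangs above the tray, and the right tin is back in place at (281,176). I'll correct the offset and lower it.

```bash
python3 -m crank '[[40,-1,2,-12,0,0,0],[40,-3,5,-28,0,0,0],[40,-3,5,-44,0,0,0],[40,-3,5,-56,0,0,0],[40,-3,5,-63,0,0,0],[40,-3,5,-67,0,0,0],[40,-3,5,-68,0,0,0],[40,-3,5,-68,0,0,0]]'
python3 -m crank '[[40,0,0,-1,0,0,0],[40,0,0,-1,0,0,0]]'
```

```text
time_s: 19.2
tool_pos: [0.6871, 0.0565, 0.1127]
tool_rot: [-179.3, 0.4, 83.9]
force: [-0.1, 0.3, -4.3]
grip_width: 0.0559
time_s: 19.4
tool_pos: [0.6875, 0.0564, 0.1123]
tool_rot: [-179.3, 0.3, 83.9]
force: [-0.9, 0.1, -3.9]
grip_width: 0.0557
```

```bash
python3 -m crank '[[40,0,0,-1,0,0,0],[40,0,0,-2,0,0,0],[40,0,0,-2,0,0,0]]'
python3 -m crank '[[40,0,0,-1,0,0,0],[40,0,0,-1,0,0,0]]'
```

```text
time_s: 19.7
tool_pos: [0.6874, 0.0564, 0.1102]
tool_rot: [-179.3, 0.3, 83.9]
force: [-0.9, -0.6, -3.2]
grip_width: 0.0558
time_s: 19.9
tool_pos: [0.6873, 0.0565, 0.109]
tool_rot: [-179.3, 0.3, 83.9]
force: [-0.4, 0.1, -5.0]
grip_width: 0.0557
```

```bash
python3 -m crank '[[40,0,0,-1,0,0,0],[40,0,0,-1,0,0,0],[40,0,0,-1,0,0,0]]'
```

```text
time_s: 20.2
tool_pos: [0.6874, 0.0564, 0.1084]
tool_rot: [-179.3, 0.3, 83.9]
force: [-2.3, 0.3, -0.8]
grip_width: 0.0557
```

```bash
python3 -m crank '[[40,0,0,-1,0,0,0],[40,0,0,-1,0,0,0]]'
```

```text
time_s: 20.4
tool_pos: [0.6873, 0.0564, 0.1083]
tool_rot: [-179.3, 0.3, 83.9]
force: [-4.2, -0.7, 4.8]
grip_width: 0.0559
```

On the floor. I'll release, rise and move away from the view.

```bash
python3 -m crank '[[60,0,0,0,0,0,0],[70,0,0,0,0,0,0],[87,0,0,0,0,0,0],[87,0,0,0,0,0,0],[87,0,0,0,0,0,0]]'
python3 -m crank '[[87,0,0,10,0,0,0],[87,0,0,30,0,0,0],[87,0,0,60,0,0,0],[87,0,0,90,0,0,0],[87,0,0,120,0,0,0],[87,0,0,145,0,0,0],[87,0,0,150,0,0,0]]'
python3 -m crank '[[87,-10,25,0,0,0,0],[87,-25,60,0,0,0,0],[87,-45,100,0,0,0,0],[87,-65,140,0,0,0,0],[87,-90,180,0,0,0,0],[87,-110,210,0,0,0,0],[87,-120,225,0,0,0,0],[87,-120,225,0,0,0,0]]'
python3 - <<'E'
from cell import *
from h import *
for n in('top','side'):
    r=read_camera(n); cv2.imwrite(f'pics/{n}6.png',r['img'][:,:,::-1])
E
```

```text
time_s: 20.9
tool_pos: [0.6874, 0.0564, 0.1082]
tool_rot: [-179.3, 0.3, 83.9]
force: [0.5, 0.8, -0.1]
grip_width: 0.0829
time_s: 21.6
tool_pos: [0.689, 0.0562, 0.2631]
tool_rot: [-179.7, 0.2, 83.9]
force: [0.1, 0.2, 0.1]
grip_width: 0.087
time_s: 22.4
tool_pos: [0.5664, 0.2852, 0.2623]
tool_rot: [-179.6, 0.2, 84.2]
force: [0.8, -0.6, -0.9]
grip_width: 0.0871
```

View pics/top6.png

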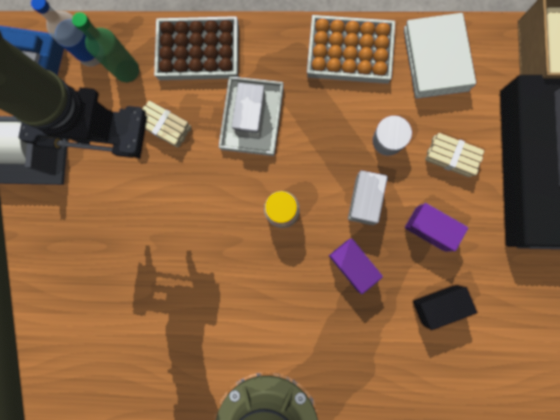

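View pics/side6.png

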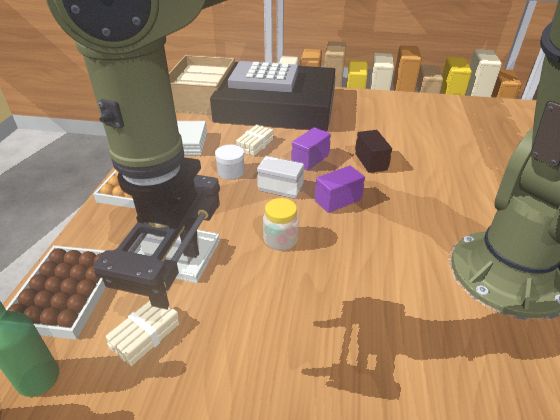

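The top view shows the heavy tin upright in the tray at (248,108), the light tin at (369,197) as at the start, and the jar unmoved at (281,207). I'll do one numeric check, then hand in.

Run:
```python
from cell import *
from h import *
r=read_camera('top'); img=r['img']; hsv=cv2.cvtColor(img,cv2.COLOR_RGB2HSV)
for name,(x0,x1,y0,y1),z in(('R',(340,400,160,235),.07),('T',(231,266,80,130),.075),('jar',(255,305,180,235),.09)):
    m=np.zeros(img.shape[:2],np.uint8); s=hsv[y0:y1,x0:x1]; g=img[y0:y1,x0:x1].astype(int)
    m[y0:y1,x0:x1]=((s[...,0]>20)&(s[...,0]<35)&(s[...,1]>150)) if name=='jar' else (s[...,1]<60)&(s[...,2]>160)&((name!='T')|(g[...,2]>=g[...,1]))
    c=max(cv2.findContours(m,0,2)[0],key=cv2.contourArea)
    print(name,np.round(np.array(sum([list(q) if hasattr(q,'__len__') else [q] for q in cv2.minAreaRect(np.array([ray(r,p[0],z)[:2] for p in c],np.float32))],[])),4))
o=get_obs(); print(o['time_s'],o['force'],np.abs(o['joint_velocities']).max())
```

```text
R [ 4.9640e-01 -2.0460e-01  5.7700e-02  1.0040e-01  7.8673e+01]
T [6.8470e-01 5.6200e-02 5.6300e-02 1.0040e-01 8.4342e+01]
jar [ 0.4672 -0.0217  0.0638  0.0635  1.2711]
22.55 [ 0.45279606 -0.21710138  0.40959692] 0.9590777921035863
```

```bash
python3 -m crank '[[87,0,0,0,0,0,0],[87,0,0,0,0,0,0],[87,0,0,0,0,0,0]]' && python3 -c "
from cell import *
print(sign_off())"
```

```text
time_s: 22.85
tool_pos: [0.5707, 0.2778, 0.2629]
tool_rot: [-179.8, 0.3, 83.6]
force: [0.2, 0.3, 0.0]
grip_width: 0.087
the job is handed in; nothing more can be done
None
```

The left tin is the heavier one and now stands in the small white tray; I handed the job in at 22.85 s. I lifted the left tin first (about 4 N, roughly 0.4 kg) and set it back, then lifted the right tin (about 1.2 N) and set it back.

My last camera checks, with no failures or disagreements:
- **Heavy tin:** its centre is within about 3 mm of the tray's centre, and it stands upright.
- **Light tin:** it is about 1 mm from where it stood, and upright.
- **Jar:** it has not moved measurably.
- **Gripper:** it is open and clear, with a tool force of about 0 N.

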